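# Put the hole-saw kit back in its tray

### The arm

A 7-joint arm with a two-finger parallel gripper is mounted at the origin on a cart in front of the work surface, level with it; the furniture and walls round the work are solid. World frame = base frame: x ahead of the robot, y to its left, z up, the work surface at z = 0. Lengths are in m, angles in rad, forces in N, time in s.
With the tool pointing down it reaches from about 0.4 to 0.85 m from the base axis. Payload 4.5 kg.
Tool frame: the origin (TCP) lies at the very end of the fingers, on their centre line; the grasp point (between the pads) lies 19 mm behind it (tcp_to_grasp is the z of the grasp point in the tool frame, in m); z points along the fingers, y is the line along which they close (so a half turn about z gives the same grasp; the last joint's range is limited). The gripper opens to 88 mm and grips with 3 to 60 N. Pads are 18 mm wide; open, the fingers measure 123 mm over their backs; the gripper's body (75 mm by 187 mm) begins 45 mm behind the grasp point.
Start: joints at [1.193, 0.689, -0.195, 1.565, 0.157, 0.902, -0.215], TCP at [0.25, -0.573, 0.239] pointing down, gripper open.
Joint ranges: [-3.01, 3.01], [-0.46, 2.08], [-1.47, 1.51], [0.13, 2.56], [-1, 4.14], [0.04, 2.09], [-2.66, 2.66]. Speed limits (rad/s): [2.57, 2.57, 3.14, 3.14, 3.14, 3.14, 3.14].

### API

Orientations are given as a unit quaternion [x, y, z, w].
In Python, from plant import * gives the robot as it stands. The module is installed in compiled form; this text tells all that it offers.
- The arm moves only by the shell command python3 -m jog 'ROWS' [OPENING] [FORCE]. ROWS is JSON, a list that holds one entry, the list of rows, each a list of 6 numbers: the shift along the tool's x, y, z in m, then the turn, a rotation vector about the tool's x, y, z in rad. In form: [[[dx, dy, dz, ax, ay, az], ...]]. A call has 1 to 12 rows; each row shifts and turns the commanded pose from where the row before left it, along the tool's axes as they then stand; what a row does not reach is not made up. A row lasts 1/8 s, in which the tool goes at most 62.5 mm and 10.7 degrees, less where a joint would pass 70% of its speed; a pose out of reach is approached as far as the arm can. A call with a gripper value outside its range is refused whole. OPENING is the finger opening in m, from 0 to 0.0881, set as the call begins (- or left out, the last holds). The fingers move at their own pace and stop on an object; FORCE is the grip in N (left out, the last holds). Time passes only in rows, so rows that do not move let the fingers close. It gives the time, the measured TCP pose, the force, the opening and the grip force at its end, in the units of the state.
- get_state(): the state, without advancing time (a new reading comes with each control period).
- snapshot(name): name is "scene" or "top" or "wrist"; returns a dict with "frame" (480x640x3 uint8, red, green, blue), "mtx" (3x3 intrinsics, pixels), "xyz" and "orientation" of the camera in the world; the wrist camera has in their place "mount" (4x4, takes a point from camera to tool coordinates, whose origin is the TCP and whose axes are the flange's). Camera axes: x right, y down, z forward; pixel columns grow to the right and rows downward; lengths in m; the calibration is good to about 2 mm. A picture is of the moment at which its call begins: read the wrist's pose just before it. There is no depth.
- finish_job(): hands the job in; it is judged then, once.
The state is a dict: "clock": time; "q": joint angles; "qd": joint speeds; "joint_torque": joint torques, N m; "tool_pos": TCP position; "eef_rot": TCP orientation; "contact_force": force on the tool from outside, world axes, zero at the start; "moment": the same for the moment, N m; "opening": opening from 0.0 (shut) to 1.0 (fully open); "finger_force": force on a finger pad.
Only numpy, scipy, OpenCV 4.12 (cv2) and the standard library are available. Lean on these libraries where they do the work, as an engineer would, in place of code of your own. Each camera call takes 0.05 s, during which the arm holds its last target. There are 200 camera calls.

### The job

Put the four blue hole saws back in the kit tray, teeth down, each one fully seated in the round pocket that is sized for it, from the smallest saw in the smallest pocket to the largest in the largest. The steel core bit with the boss on top and the black saw on its hex shank are not part of this kit: leave them standing where they are.

Things in the scene. Friction and masses are not known exactly. Their poses are not given: they have to be found in the camera images.
- saw_20: The smallest of four blue hole saws: an upright cup, 20 mm in diameter and 46 mm high, standing teeth down (steel teeth round the lower rim, flat blue back on top with a steel ring round a dark hole; no shank). Origin at the centre of its underside (the teeth), z up through the back. Plain cylinder to the gripper: hold it by the upper 18 mm.
- saw_35: The second smallest of four blue hole saws: an upright cup, 35 mm in diameter and 46 mm high, standing teeth down (steel teeth round the lower rim, flat blue back on top with a steel ring round a dark hole; no shank). Origin at the centre of its underside (the teeth), z up through the back. Plain cylinder to the gripper: hold it by the upper 18 mm.
- saw_51: The second largest of four blue hole saws: an upright cup, 51 mm in diameter and 46 mm high, standing teeth down (steel teeth round the lower rim, flat blue back on top with a steel ring round a dark hole; no shank). Origin at the centre of its underside (the teeth), z up through the back. Plain cylinder to the gripper: hold it by the upper 18 mm.
- saw_68: The largest of four blue hole saws: an upright cup, 68 mm in diameter and 46 mm high, standing teeth down (steel teeth round the lower rim, flat blue back on top with a steel ring round a dark hole; no shank). Origin at the centre of its underside (the teeth), z up through the back. Plain cylinder to the gripper: hold it by the upper 18 mm.
- insert_20: Grey plastic insert, 101 x 101 x 28 mm, one of four fixed two by two in a plywood tray: the one with the smallest round pocket, for saw_20. Pocket in its middle, 33 mm across, 20 mm deep, dark floor: 6.5 mm of room round the saw. Origin at the centre of its underside, z up: pocket floor at 8 mm, top at 28 mm, tray walls at 34 mm; a seated saw's top is at 54 mm.
- insert_35: Grey plastic insert, 101 x 101 x 28 mm, one of four fixed two by two in a plywood tray: the one with the second smallest round pocket, for saw_35. Pocket in its middle, 48 mm across, 20 mm deep, dark floor: 6.5 mm of room round the saw. Origin at the centre of its underside, z up: pocket floor at 8 mm, top at 28 mm, tray walls at 34 mm; a seated saw's top is at 54 mm.
- insert_51: Grey plastic insert, 101 x 101 x 28 mm, one of four fixed two by two in a plywood tray: the one with the second largest round pocket, for saw_51. Pocket in its middle, 64 mm across, 20 mm deep, dark floor: 6.5 mm of room round the saw. Origin at the centre of its underside, z up: pocket floor at 8 mm, top at 28 mm, tray walls at 34 mm; a seated saw's top is at 54 mm.
- insert_68: Grey plastic insert, 101 x 101 x 28 mm, one of four fixed two by two in a plywood tray: the one with the largest round pocket, for saw_68. Pocket in its middle, 81 mm across, 20 mm deep, dark floor: 6.5 mm of room round the saw. Origin at the centre of its underside, z up: pocket floor at 8 mm, top at 28 mm, tray walls at 34 mm; a seated saw's top is at 54 mm.
- core_bit: Bare steel diamond core bit for tile, a look-alike that is not of the kit: cup 51 mm in diameter and 42 mm high with a smooth dark rim, and a steel threaded boss of 22 mm diameter on top, 60 mm high in all. Origin at the centre of its underside, z up.
- black_saw: Black hole saw with a small yellow label, mounted on a bright hex shank that sticks up, a look-alike that is not of the kit: cup about 50 mm in diameter and 42 mm high, 82 mm high with the shank. Origin at the centre of its underside, z up.
Mind the look-alikes: they are no part of the job. What is shaped like the saw_51 but purple is not meant. Leave any orange look-alike of the saw_20 alone.

How it is judged:
At the end, for the whole second after the job is handed in: Each blue saw stands in the pocket of its own size: its axis within 10 mm of the pocket's, its teeth on the pocket floor (within 4 mm), upright within 0.10 rad, and at rest (horizontal distance between saw_20 and insert_20 below 0.01 m and z of saw_20 in the frame of insert_20 between 0.004 and 0.012 m and angle between each of saw_20, saw_35, saw_51, saw_68's own z axis and vertical below 0.1 rad and linear speed of each of saw_20, saw_35, saw_51, saw_68 below 0.02 m/s and horizontal distance between saw_35 and insert_35 below 0.01 m and z of saw_35 in the frame of insert_35 between 0.004 and 0.012 m and horizontal distance between saw_51 and insert_51 below 0.01 m and z of saw_51 in the frame of insert_51 between 0.004 and 0.012 m and horizontal distance between saw_68 and insert_68 below 0.01 m and z of saw_68 in the frame of insert_68 between 0.004 and 0.012 m); the robot touches nothing.
It fails at once if the steel core bit was displaced by more than 30 mm or knocked over (distance of core_bit from where it was at the start of the episode above 0.03 m or angle between core_bit's own z axis and vertical above 0.5 rad).
It fails at once if the black saw on its shank was displaced by more than 30 mm or knocked over (distance of black_saw from where it was at the start of the episode above 0.03 m or angle between black_saw's own z axis and vertical above 0.5 rad).
It also fails if it takes over 96 s, if anything falls off the work surface, if the arm or the gripper's body presses on something with over 40 N, if the wrist force passes 120 N, or if a joint passes its speed limit or range.

## Working session

There is one attempt and no reset: what is moved stays moved. The work goes in short steps, Python scripts to look and compute and a shell command to move; the robot and the scene stay as the last step left them, time stands still between calls to the robot, and variables do not carry over. Pictures are saved under pics/ and viewed, at most 14 in all, crops included, and the job is handed in when it is done.

```bash
mkdir -p pics
cat > h.py <<'E'
from plant import *
import numpy as np, cv2
from scipy.spatial.transform import Rotation as R
def cam(s):
    return np.array(s["mtx"]),np.array(s["xyz"]),R.from_quat(s["orientation"]).as_matrix() if np.size(s["orientation"])==4 else np.array(s["orientation"])
def pix2w(s,u,v,z):
    K,t,M=cam(s); d=M@np.linalg.inv(K)@np.array([u,v,1.]); return t+d*(z-t[2])/d[2]
def save(s,n): cv2.imwrite(f"pics/{n}.png",s["frame"][:,:,::-1])
E
python3 - <<'E'
from h import *
s=get_state();print({k:np.round(v,3) for k,v in s.items()})
for n in("scene","top"):
    p=snapshot(n);save(p,n);print(n,p["mtx"],p["xyz"],p["orientation"])
p=snapshot("wrist");print(p["mtx"],p["mount"])
E
```

```text
{'clock': np.float64(0.0), 'q': array([ 1.193,  0.69 , -0.194,  1.566,  0.157,  0.902, -0.215]), 'qd': array([-0.002, -0.   ,  0.001, -0.001, -0.   ,  0.001,  0.001]), 'joint_torque': array([-0.0000e+00, -5.2758e+01, -1.2670e+00, -1.5343e+01, -5.3000e-02,
        6.0000e-03,  0.0000e+00]), 'tool_pos': array([ 0.25 , -0.572,  0.238]), 'eef_rot': array([ 0.979,  0.204, -0.   , -0.001]), 'contact_force': array([-0.292, -0.208,  0.073]), 'moment': array([-0.01 ,  0.007, -0.018]), 'finger_force': np.float64(0.0), 'opening': np.float64(0.995)}
scene [[469.14520421   0.         324.60692615]
 [  0.         469.14520421 239.74096153]
 [  0.           0.           1.        ]] [0.0219062  0.80361104 0.56103002] [-0.27823048  0.82661363 -0.46672527  0.14651013]
top [[508.79352586   0.         313.09281429]
 [  0.         508.79352586 245.97515574]
 [  0.           0.           1.        ]] [0.44435586 0.11295299 1.17230012] [-0.69737554  0.7157408  -0.03481013  0.01306561]
[[357.03880993   0.         318.48589003]
 [  0.         357.03880993 237.41097568]
 [  0.           0.           1.        ]] [[-5.14308180e-04 -9.54545552e-01 -2.98064631e-01  7.79917480e-02]
 [ 9.99999790e-01 -6.08168949e-04  2.22156158e-04  2.85796451e-04]
 [-3.93331826e-04 -2.98064454e-01  9.54545665e-01 -1.44656912e-01]
 [ 0.00000000e+00  0.00000000e+00  0.00000000e+00  1.00000000e+00]]
```

View pics/top.png

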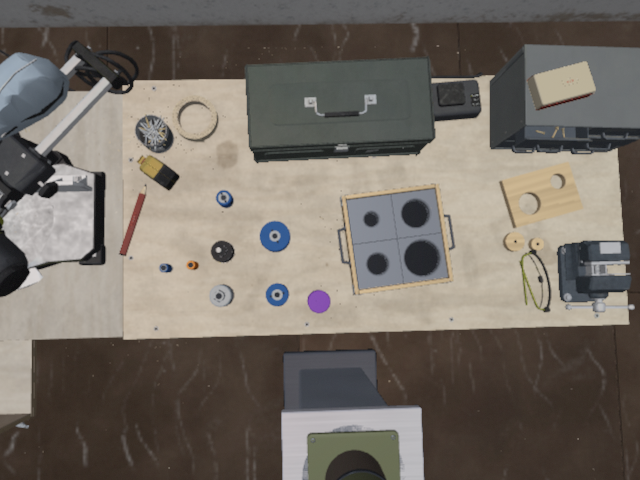

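View pics/scene.png

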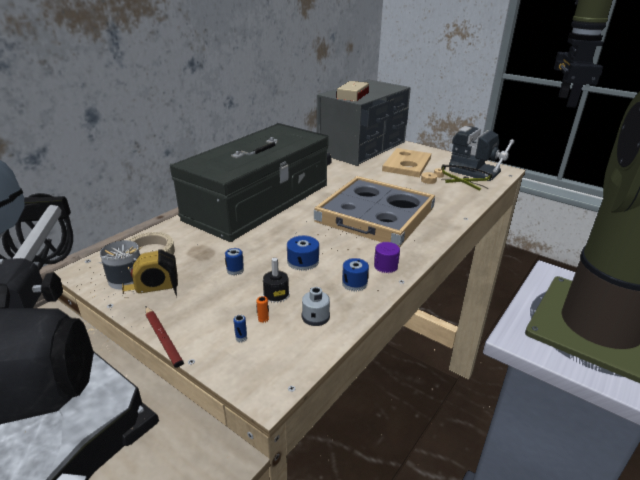

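The top view shows blue saws at (166,268) Ø20, (224,199) Ø35, (277,294) Ø51 and (275,236) Ø68. Not part of the kit are the orange one (193,265), the purple one (319,301), the core bit (221,295) and the black saw (222,251). The tray is centred at about (397,239). I'll confirm in an enlarged crop and measure.

Run:
```python
from h import *
p=snapshot("top");f=p["frame"]
c=f[180:320,140:340]; cv2.imwrite("pics/crop.png",cv2.resize(c[:,:,::-1],(800,560),interpolation=cv2.INTER_CUBIC))
hsv=cv2.cvtColor(f,cv2.COLOR_RGB2HSV)
m=cv2.inRange(hsv,(100,120,40),(122,255,255)); m=cv2.morphologyEx(m,cv2.MORPH_CLOSE,np.ones((3,3)))
cs,_=cv2.findContours(m,cv2.RETR_EXTERNAL,cv2.CHAIN_APPROX_NONE)
for k in cs:
    if cv2.contourArea(k)>25:
        (u,v),r=cv2.minEnclosingCircle(k); print("blue",round(u,1),round(v,1),round(r,1),pix2w(p,u,v,.046).round(3),"mm/dia",r*2*1.126/508*1000)
g=cv2.cvtColor(f,cv2.COLOR_RGB2GRAY)
m=cv2.inRange(g,0,60);m[:185]=0;m[295:]=0;m[:,:345]=0;m[:,450:]=0
cs,_=cv2.findContours(m,cv2.RETR_EXTERNAL,cv2.CHAIN_APPROX_NONE)
for k in cs:
    if cv2.contourArea(k)>60:
        (u,v),r=cv2.minEnclosingCircle(k); print("hole",round(u,1),round(v,1),round(r,1),pix2w(p,u,v,.028).round(3),r*2*1.144/508*1000)
for n,u,v,z in(("core",221,295,.06),("black",222,251,.06),("orange",193,265,.046),("purple",319,301,.046)): print(n,pix2w(p,u,v,z).round(3))
```

```text
blue 276.9 294.2 11.0 [0.416 0.16  0.046] mm/dia 48.75367108292467
blue 274.6 236.1 14.7 [0.544 0.162 0.046] mm/dia 65.31720527138296
blue 224.0 198.5 8.2 [0.631 0.272 0.046] mm/dia 36.35432989766279
hole 376.8 263.7 9.9 [ 0.478 -0.066  0.028] 44.51602347066083
hole 421.4 257.6 17.2 [ 0.489 -0.168  0.028] 77.29662142776128
hole 370.5 219.2 6.3 [ 0.579 -0.055  0.028] 28.58456444928026
hole 414.8 213.3 13.4 [ 0.59  -0.157  0.028] 60.21258601992149
core [0.418 0.28  0.06 ]
black [0.513 0.277 0.06 ]
orange [0.485 0.342 0.046]
purple [0.398 0.068 0.046]
```

View pics/crop.png

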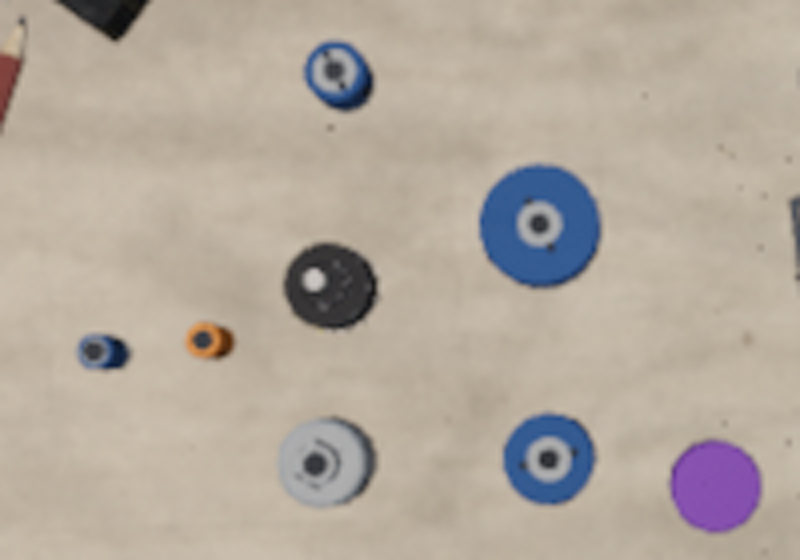

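The crop confirms the four blue saws. The orange, purple, steel and black ones stay. I'll level the yaw, so that tool x is world x, and swing over.

```bash
python3 -m jog '[[[0,0,0,0,0,0.137],[0,0,0,0,0,0.137],[0,0,0,0,0,0.138],[0.055,-0.025,0,0,0,0],[0.055,-0.025,0,0,0,0],[0.055,-0.025,0,0,0,0],[0.055,-0.025,0,0,0,0],[0.02,-0.055,0,0,0,0],[0.02,-0.055,0,0,0,0],[0.02,-0.055,0,0,0,0],[0.015,-0.055,0,0,0,0],[0,-0.055,0,0,0,0]]]' 0.088 30
python3 - <<'E'
from h import *
s=get_state();print(s["q"].round(2),s["tool_pos"].round(3),R.from_quat(s["eef_rot"]).as_rotvec().round(3))
E
```

```text
clock: 1.7
tool_pos: [0.5465, -0.1953, 0.2386]
eef_rot: [1.0, 0.001, 0.001, -0.0]
contact_force: [0.5, 0.4, -0.2]
opening: 0.998
finger_force: 0.0
[ 0.28  0.62 -0.02  1.71  0.02  0.8  -1.32] [ 0.546 -0.195  0.239] [-3.141e+00 -2.000e-03 -2.000e-03]
```

```bash
cat >> h.py <<'E'
def wrist():
    s=get_state();p=snapshot("wrist");T=np.eye(4);T[:3,:3]=R.from_quat(s["eef_rot"]).as_matrix();T[:3,3]=s["tool_pos"]
    C=T@np.array(p["mount"]);p["xyz"]=C[:3,3];p["orientation"]=C[:3,:3];return s,p
def warp(p,x0,x1,y0,y1,z,res=.0005):
    # orthophoto of plane z: rows = -x, cols = -y
    K,t,M=cam(p);w=int((y1-y0)/res);h=int((x1-x0)/res)
    q=np.array([[x1,y1],[x1,y0],[x0,y0],[x0,y1]]);P=np.c_[q,np.full(4,z)]-t
    uv=(K@M.T@P.T).T;uv=(uv[:,:2]/uv[:,2:]).astype(np.float32)
    H=cv2.getPerspectiveTransform(uv,np.float32([[0,0],[w,0],[w,h],[0,h]]))
    return cv2.warpPerspective(p["frame"],H,(w,h))
E
python3 - <<'E'
from h import *
s,p=wrist();save(p,"w1")
o=warp(p,.40,.67,-.25,.03,.028);cv2.imwrite("pics/tray.png",o[:,:,::-1])
E
```

```text
(no output)
```

View pics/tray.png

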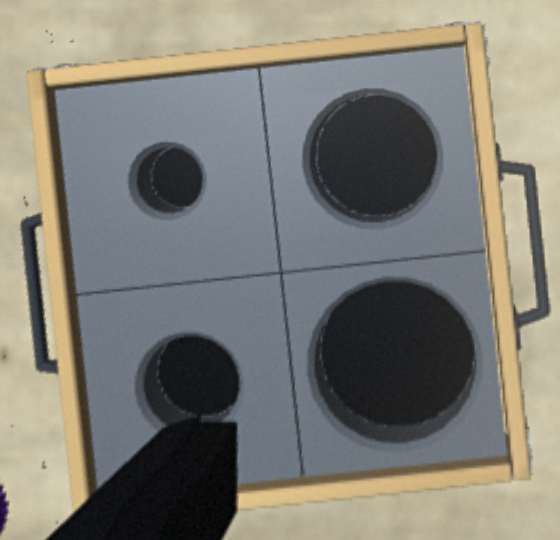

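```bash
python3 -m jog '[[[0,-0.06,0,0,0,0],[0,-0.06,0,0,0,0],[0,-0.06,0,0,0,0],[0,-0.06,0,0,0,0],[0,-0.06,0,0,0,0],[0,-0.057,0,0,0,0],[0,0,0,0,0,0]]]'
cat >> h.py <<'E'
def blue(name,x,y,r):
    s,p=wrist();save(p,name)
    o=warp(p,x-.09,x+.09,y-.09,y+.09,.046)
    hsv=cv2.cvtColor(o,cv2.COLOR_RGB2HSV)
    m=cv2.inRange(hsv,(100,120,40),(122,255,255));m=cv2.morphologyEx(m,cv2.MORPH_CLOSE,np.ones((3,3)))
    cs,_=cv2.findContours(m,cv2.RETR_EXTERNAL,cv2.CHAIN_APPROX_NONE)
    print("tcp",s["tool_pos"].round(4))
    for k in cs:
        if cv2.contourArea(k)>300:
            (u,v),R_=cv2.minEnclosingCircle(k);b=cv2.boundingRect(k)
            print("circ",(x+.09-v*.0005).round(4),(y+.09-u*.0005).round(4),"r",R_*.5,"box x",x+.09-np.array([b[1]+b[3],b[1]])*.0005,"y",y+.09-np.array([b[0]+b[2],b[0]])*.0005)
    cv2.imwrite(f"pics/{name}_o.png",o[:,:,::-1])
E
python3 -c "
from h import *
blue('s68',.544,.162,.034)"
```

```text
clock: 2.62
tool_pos: [0.5443, 0.1661, 0.2384]
eef_rot: [1.0, 0.005, -0.0, -0.002]
contact_force: [1.0, -0.3, -1.5]
opening: 0.997
finger_force: 0.0
tcp [0.5443 0.1661 0.2384]Traceback (most recent call last):
  File "<string>", line 3, in <module>
    blue('s68',.544,.162,.034)
    ~~~~^^^^^^^^^^^^^^^^^^^^^^
  File "h.py", line 29, in blue
    print("circ",(x+.09-v*.0005).round(4),(y+.09-u*.0005).round(4),"r",R_*.5,"box x",x+.09-np.array([b[1]+b[3],b[1]])*.0005,"y",y+.09-np.array([b[0]+b[2],b[0]])*.0005)
                 ^^^^^^^^^^^^^^^^^^^^^
AttributeError: 'float' object has no attribute 'round'
```

The tray view gives these pocket centres (x,y):
- 68 at (.490,-.167)
- 51 at (.590,-.1565)
- 20 at (.580,-.054)
- 35 at (.478,-.065)

These agree with the top camera within 2 mm.

```bash
sed -i 's/(x+.09-v\*.0005).round(4),(y+.09-u\*.0005).round(4)/round(x+.09-v*.0005,4),round(y+.09-u*.0005,4)/' h.py; python3 -c "
from h import *
blue('s68',.544,.162,.034)"
```

```text
tcp [0.5448 0.1619 0.2384]
circ 0.5484 0.1636 r 33.66193389892578 box x [0.5145 0.581 ] y [0.13  0.196]
```

View pics/s68_o.png

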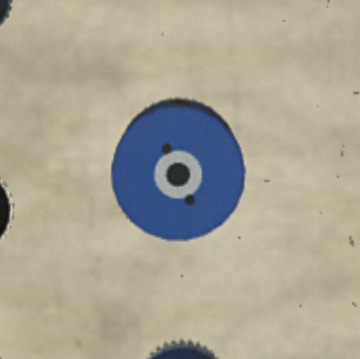

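saw_68's hub is at ortho pixel (178,174), so the saw is at (.547,.163). Descend and grip.

```bash
python3 -m jog '[[[0.001,0,0.05,0,0,0],[0.001,0,0.05,0,0,0],[0,0,0.05,0,0,0],[0,0,0.04,0,0,0],[0,0,0.02,0,0,0],[0,0,0,0,0,0],[0,0,0,0,0,0]]]'; python3 -m jog '[[[0,0,0,0,0,0],[0,0,0,0,0,0],[0,0,0,0,0,0],[0,0,0,0,0,0]]]' 0.06 30
```

```text
clock: 3.6
tool_pos: [0.5486, 0.1589, 0.0301]
eef_rot: [1.0, -0.001, 0.001, -0.0]
contact_force: [0.5, 1.0, 0.1]
opening: 0.995
finger_force: 0.0
clock: 4.1
tool_pos: [0.5482, 0.1604, 0.0298]
eef_rot: [1.0, 0.0, 0.001, -0.001]
contact_force: [0.3, 2.5, 6.5]
opening: 0.764
finger_force: 30.0
```

```bash
python3 -m jog '[[[0,0,-0.05,0,0,0],[0,0,-0.05,0,0,0],[-0.01,0.04,0,0,0,0],[-0.01,0.05,0,0,0,0],[-0.01,0.05,0,0,0,0],[-0.01,0.05,0,0,0,0],[-0.01,0.05,0,0,0,0],[-0.008,0.05,0,0,0,0],[0,0.037,0,0,0,0],[0,0,0,0,0,0],[0,0,0,0,0,0]]]'
python3 - <<'E'
from h import *
s,p=wrist();save(p,"p68");print(s["tool_pos"].round(4))
E
```

```text
clock: 5.48
tool_pos: [0.4888, -0.167, 0.1285]
eef_rot: [1.0, 0.0, -0.0, -0.0]
contact_force: [-1.1, 0.7, -4.0]
opening: 0.761
finger_force: 30.0
[ 0.4888 -0.167   0.1285]
```

View pics/p68.png

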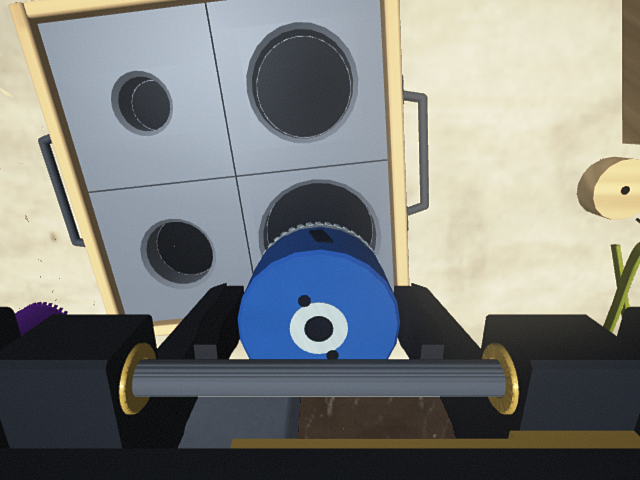

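Saw held level over the big pocket, aligned. Lower it and release.

```bash
python3 -m jog '[[[0.001,0,0.04,0,0,0],[0,0,0.025,0,0,0],[0,0,0.015,0,0,0],[0,0,0.008,0,0,0],[0,0,0.001,0,0,0],[0,0,0,0,0,0],[0,0,0,0,0,0]]]'; python3 -m jog '[[[0,0,0,0,0,0],[0,0,0,0,0,0],[0,0,0,0,0,0]]]' 0.086; python3 -m jog '[[[0,0,-0.04,0,0,0],[0,0,-0.05,0,0,0],[0,0,-0.06,0,0,0],[0,0,-0.05,0,0,0],[0,0,0,0,0,0]]]'
python3 - <<'E'
from h import *
s,p=wrist();o=warp(p,.40,.67,-.25,.03,.054);cv2.imwrite("pics/p68b.png",o[:,:,::-1]);print(s["tool_pos"])
E
```

```text
clock: 6.4
tool_pos: [0.4906, -0.1663, 0.0418]
eef_rot: [1.0, 0.001, 0.001, -0.0]
contact_force: [-2.4, 2.0, 14.6]
opening: 0.759
finger_force: 30.0
clock: 6.78
tool_pos: [0.4909, -0.1674, 0.04]
eef_rot: [1.0, 0.0, 0.001, -0.0]
contact_force: [-0.6, 1.4, 2.8]
opening: 0.977
finger_force: 1.5
clock: 7.4
tool_pos: [0.4926, -0.1687, 0.2433]
eef_rot: [1.0, -0.0, 0.004, 0.001]
contact_force: [-0.4, -0.3, -0.6]
opening: 0.973
finger_force: 0.0
[ 0.49255588 -0.16865004  0.24328519]
```

View pics/p68b.png

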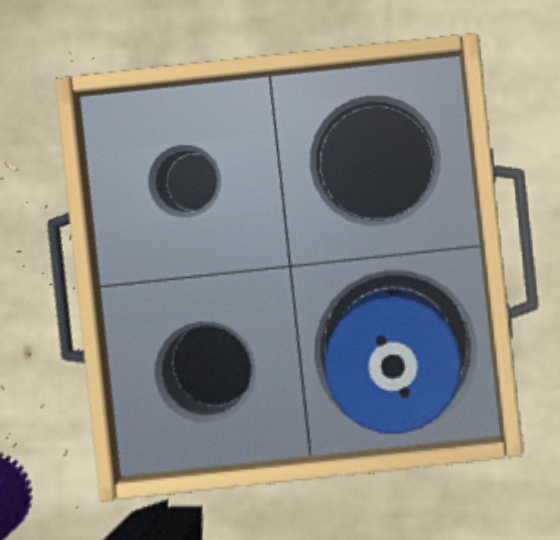

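saw_68's hub lands at (.487,-.166) with the right apparent diameter, so it is seated. Next is saw_51.

```bash
python3 -m jog '[[[-0.012,-0.04,0,0,0,0],[-0.012,-0.055,0,0,0,0],[-0.012,-0.055,0,0,0,0],[-0.012,-0.055,0,0,0,0],[-0.012,-0.055,0,0,0,0],[-0.012,-0.045,0.03,0,0,0],[0,-0.022,0.03,0,0,0],[0,0,0.02,0,0,0],[0,0,0,0,0,0],[0,0,0,0,0,0]]]' 0.076; python3 -c "
from h import *
blue('s51',.416,.16,.0255)"
```

```text
clock: 8.7
tool_pos: [0.4181, 0.1586, 0.1595]
eef_rot: [1.0, -0.0, -0.0, 0.0]
contact_force: [-0.2, -0.4, 1.1]
opening: 0.863
finger_force: 0.0
tcp [0.4181 0.1586 0.1595]
circ 0.419 0.1625 r 26.404394149780273 box x [0.393 0.443] y [0.1365 0.1855]
```

View pics/s51_o.png

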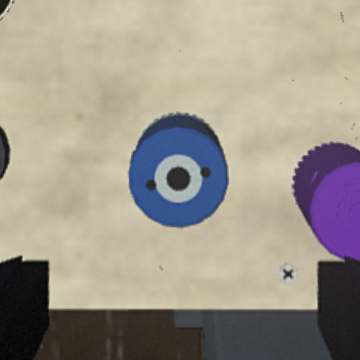

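Blue saw_51's hub is at (178,179), so the saw is at (.4165,.161). The purple one is clear at the right.

```bash
python3 -m jog '[[[-0.001,-0.002,0.05,0,0,0],[0,0,0.04,0,0,0],[0,0,0.025,0,0,0],[0,0,0.015,0,0,0],[0,0,0,0,0,0],[0,0,0,0,0,0]]]'; python3 -m jog '[[[0,0,0,0,0,0],[0,0,0,0,0,0],[0,0,0,0,0,0],[0,0,0,0,0,0]]]' 0.04 30
```

```text
clock: 9.5
tool_pos: [0.4204, 0.1621, 0.0328]
eef_rot: [1.0, -0.0, -0.002, 0.001]
contact_force: [-0.0, -0.4, -0.4]
opening: 0.864
finger_force: 0.0
clock: 10.0
tool_pos: [0.42, 0.162, 0.0323]
eef_rot: [1.0, -0.0, -0.002, 0.001]
contact_force: [-0.4, -0.1, 6.2]
opening: 0.575
finger_force: 30.0
```

```bash
python3 -m jog '[[[0,0,-0.05,0,0,0],[0,0,-0.05,0,0,0],[0.02,0.035,0,0,0,0],[0.026,0.05,0,0,0,0],[0.026,0.05,0,0,0,0],[0.026,0.05,0,0,0,0],[0.026,0.05,0,0,0,0],[0.026,0.05,0,0,0,0],[0.022,0.033,0,0,0,0],[0,0,0,0,0,0],[0,0,0,0,0,0],[0,0,0,0,0,0]]]'
```

```text
clock: 11.5
tool_pos: [0.5916, -0.1537, 0.1316]
eef_rot: [1.0, 0.001, -0.003, 0.0]
contact_force: [0.1, -0.2, -2.0]
opening: 0.572
finger_force: 30.0
```

```bash
python3 -m jog '[[[0.001,0.002,0.04,0,0,0],[0,0,0.025,0,0,0],[0,0,0.015,0,0,0],[0,0,0.008,0,0,0],[0,0,0.002,0,0,0],[0,0,0,0,0,0],[0,0,0,0,0,0]]]'; python3 -m jog '[[[0,0,0,0,0,0],[0,0,0,0,0,0],[0,0,0,0,0,0]]]' 0.066; python3 -m jog '[[[0,0,-0.04,0,0,0],[0,0,-0.05,0,0,0],[0,0,-0.06,0,0,0],[0,0,-0.05,0,0,0],[0,0,0,0,0,0]]]'
python3 - <<'E'
from h import *
s,p=wrist();o=warp(p,.40,.67,-.25,.03,.054);cv2.imwrite("pics/p51b.png",o[:,:,::-1]);print(s["tool_pos"])
E
```

```text
clock: 12.38
tool_pos: [0.5928, -0.1566, 0.0454]
eef_rot: [1.0, 0.0, -0.002, 0.001]
contact_force: [-7.3, 3.3, 22.0]
opening: 0.569
finger_force: 30.0
clock: 12.75
tool_pos: [0.5931, -0.1579, 0.0418]
eef_rot: [1.0, -0.0, -0.002, 0.001]
contact_force: [0.2, -0.5, -0.5]
opening: 0.751
finger_force: 0.0
clock: 13.38
tool_pos: [0.5966, -0.1578, 0.246]
eef_rot: [1.0, -0.0, 0.002, 0.002]
contact_force: [-0.4, 0.0, -0.4]
opening: 0.743
finger_force: 0.0
[ 0.59663081 -0.15778671  0.24601636]
```

View pics/p51b.png

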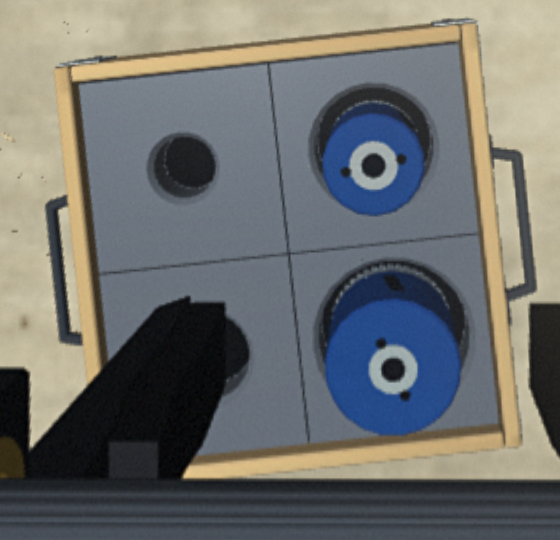

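saw_51 hub at (373,165) gives (.5875,-.1565), seated. Next is saw_35, keeping back from the toolbox while crossing.

```bash
python3 -m jog '[[[0,-0.045,0,0,0,0],[0,-0.055,0,0,0,0],[0,-0.055,0,0,0,0],[0,-0.055,0,0,0,0],[0,-0.055,0,0,0,0],[0,-0.055,0,0,0,0],[0,-0.055,0,0,0,0],[0.015,-0.04,0.02,0,0,0],[0.015,-0.015,0.03,0,0,0],[0.006,0,0.03,0,0,0],[0,0,0,0,0,0],[0,0,0,0,0,0]]]' 0.06; python3 -c "
from h import *
blue('s35',.632,.272,.0175)"
```

```text
clock: 14.92
tool_pos: [0.6293, 0.2721, 0.1607]
eef_rot: [1.0, -0.0, -0.003, 0.001]
contact_force: [-0.1, 0.3, 0.2]
opening: 0.679
finger_force: 0.0
tcp [0.6293 0.2721 0.1607]
circ 0.6362 0.2754 r 16.918712615966797 box x [0.619  0.6525] y [0.2585 0.2915]
```

View pics/s35.png

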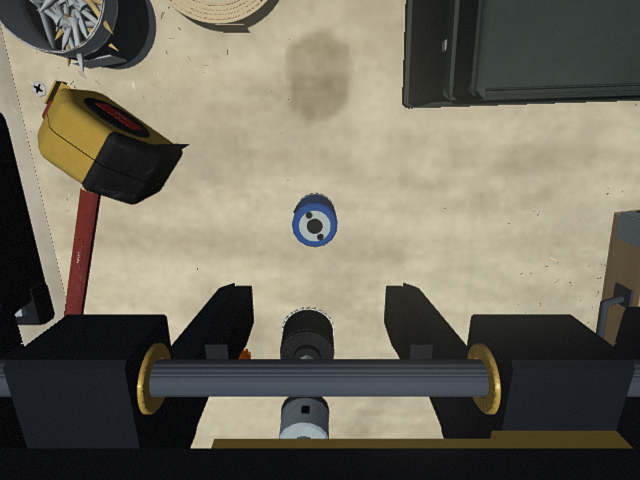

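Run:
```python
from h import *
s,p=wrist();print(s["tool_pos"].round(4),pix2w(p,314.5,226.5,.046).round(4))
t=snapshot("top");print(pix2w(t,(334.5)/4-.5+140,70.5/4-.5+180,.046).round(4),pix2w(t,95.5/4-.5+140,351.5/4-.5+180,.046).round(4))
```

```text
[0.6297 0.2723 0.1615] [0.6348 0.2752 0.046 ]
[0.6341 0.2743 0.046 ] [0.4815 0.4071 0.046 ]
```

saw_35's hub is at pixel (314,226), so the saw is at (.6345,.275). Toolbox clear.

```bash
python3 -m jog '[[[0.005,-0.0025,0.03,0,0,0],[0,0,0.045,0,0,0],[0,0,0.035,0,0,0],[0,0,0.02,0,0,0],[0,0,0.003,0,0,0],[0,0,0,0,0,0],[0,0,0,0,0,0]]]'; python3 -m jog '[[[0,0,0,0,0,0],[0,0,0,0,0,0],[0,0,0,0,0,0],[0,0,0,0,0,0]]]' 0.025 30; python3 -m jog '[[[0,0,-0.05,0,0,0],[0,0,-0.05,0,0,0],[-0.015,0.03,0,0,0,0],[-0.02,0.05,0,0,0,0],[-0.025,0.05,0,0,0,0],[-0.025,0.05,0,0,0,0],[-0.025,0.05,0,0,0,0],[-0.025,0.05,0,0,0,0],[-0.02,0.04,0,0,0,0],[0,0.02,0,0,0,0],[0,0,0,0,0,0],[0,0,0,0,0,0]]]'
```

```text
clock: 15.95
tool_pos: [0.635, 0.2752, 0.0295]
eef_rot: [1.0, -0.0, -0.001, 0.0]
contact_force: [-0.2, -0.3, 0.1]
opening: 0.679
finger_force: 0.0
clock: 16.45
tool_pos: [0.634, 0.2747, 0.028]
eef_rot: [1.0, -0.0, -0.002, 0.001]
contact_force: [0.0, -0.3, 1.9]
opening: 0.382
finger_force: 30.0
clock: 17.95
tool_pos: [0.4799, -0.0637, 0.1292]
eef_rot: [1.0, 0.001, -0.002, 0.0]
contact_force: [-0.3, 0.4, -0.3]
opening: 0.388
finger_force: 30.0
```

```bash
python3 -m jog '[[[-0.002,0.001,0.04,0,0,0],[0,0,0.025,0,0,0],[0,0,0.015,0,0,0],[0,0,0.008,0,0,0],[0,0,0.002,0,0,0],[0,0,0,0,0,0],[0,0,0,0,0,0]]]'; python3 -m jog '[[[0,0,0,0,0,0],[0,0,0,0,0,0],[0,0,0,0,0,0]]]' 0.052; python3 -m jog '[[[0,0,-0.04,0,0,0],[0,0,-0.05,0,0,0],[0,0,-0.06,0,0,0],[0,0,-0.05,0,0,0],[0,0,0,0,0,0]]]'
python3 - <<'E'
from h import *
s,p=wrist();o=warp(p,.40,.67,-.25,.03,.054);cv2.imwrite("pics/p35b.png",o[:,:,::-1]);print(s["tool_pos"])
E
```

```text
clock: 18.82
tool_pos: [0.4773, -0.0642, 0.0407]
eef_rot: [1.0, 0.001, -0.001, 0.0]
contact_force: [-2.6, 3.0, 15.2]
opening: 0.387
finger_force: 30.0
clock: 19.2
tool_pos: [0.4771, -0.0661, 0.0391]
eef_rot: [1.0, 0.0, -0.002, 0.001]
contact_force: [-0.1, 0.6, 0.3]
opening: 0.59
finger_force: 0.0
clock: 19.82
tool_pos: [0.4802, -0.066, 0.2424]
eef_rot: [1.0, -0.0, 0.002, 0.001]
contact_force: [0.9, -0.8, -0.9]
opening: 0.593
finger_force: 0.0
[ 0.48015789 -0.06598764  0.24241228]
```

View pics/p35b.png

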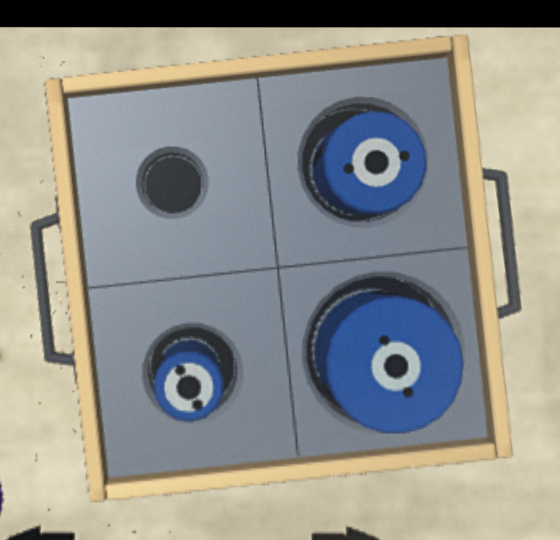

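saw_35 is seated, hub at (189,387) giving (.4765,-.0645). Last one: saw_20, beside the orange one.

```bash
python3 -m jog '[[[0,-0.04,0,0,0,0],[0,-0.055,0,0,0,0],[0,-0.055,0,0,0,0],[0,-0.055,0,0,0,0],[0,-0.055,0,0,0,0],[0,-0.055,0,0,0,0],[0,-0.055,0,0,0,0],[0,-0.055,0,0,0,0],[0,-0.035,0.03,0,0,0],[0.002,-0.012,0.03,0,0,0],[0,0,0.02,0,0,0],[0,0,0,0,0,0]]]' 0.044; python3 -c "
from h import *
blue('s20',.4815,.407,.01)"
```

```text
clock: 21.38
tool_pos: [0.4776, 0.4042, 0.1546]
eef_rot: [1.0, 0.0, -0.005, 0.004]
contact_force: [0.2, 0.0, -0.3]
opening: 0.5
finger_force: 0.0
tcp [0.4776 0.4042 0.1546]
```

View pics/s20_o.png

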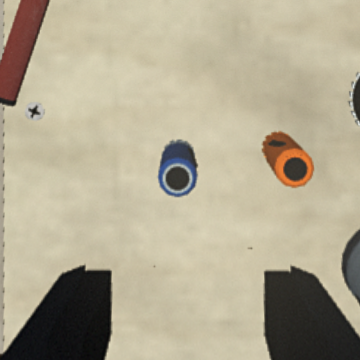

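Blue at (178,179), so (.482,.408). Orange sits at (294,168), to be avoided, so I narrow the opening to 36 mm.

```bash
python3 -m jog '[[[0.004,-0.0035,0.0,0,0,0],[0,0,0.045,0,0,0],[0,0,0.045,0,0,0],[0,0,0.02,0,0,0],[0,0,0.015,0,0,0],[0,0,0,0,0,0],[0,0,0,0,0,0]]]' 0.036; python3 -m jog '[[[0,0,0,0,0,0],[0,0,0,0,0,0],[0,0,0,0,0,0],[0,0,0,0,0,0]]]' 0.01 25; python3 -m jog '[[[0,0,-0.05,0,0,0],[0,0,-0.05,0,0,0],[0.01,0.04,-0.02,0,0,0],[0.012,0.055,0,0,0,0],[0.012,0.055,0,0,0,0],[0.012,0.055,0,0,0,0],[0.012,0.055,0,0,0,0],[0.012,0.055,0,0,0,0],[0.012,0.055,0,0,0,0],[0.012,0.05,0,0,0,0],[0.004,0.04,0.0,0,0,0],[0,0,0,0,0,0]]]'
```

```text
clock: 22.3
tool_pos: [0.4838, 0.4099, 0.0345]
eef_rot: [1.0, -0.0, -0.002, 0.0]
contact_force: [-0.2, -0.4, -0.3]
opening: 0.408
finger_force: 0.0
clock: 22.8
tool_pos: [0.4834, 0.4094, 0.0339]
eef_rot: [1.0, -0.0, -0.002, 0.001]
contact_force: [-0.8, -0.6, 5.8]
opening: 0.217
finger_force: 25.0
clock: 24.3
tool_pos: [0.5809, -0.0559, 0.1529]
eef_rot: [1.0, -0.004, -0.003, 0.002]
contact_force: [-0.2, 0.4, -0.4]
opening: 0.21
finger_force: 25.0
```

```bash
python3 -m jog '[[[0.001,-0.0005,0.05,0,0,0],[0,0,0.03,0,0,0],[0,0,0.015,0,0,0],[0,0,0.01,0,0,0],[0,0,0.004,0,0,0],[0,0,0,0,0,0],[0,0,0,0,0,0]]]'; python3 -m jog '[[[0,0,0,0,0,0],[0,0,0,0,0,0],[0,0,0,0,0,0]]]' 0.036; python3 -m jog '[[[0,0,-0.04,0,0,0],[0,0,-0.05,0,0,0],[-0.04,-0.02,-0.04,0,0,0],[-0.05,-0.02,0,0,0,0],[-0.01,0,0,0,0,0],[0,0,0,0,0,0]]]'
python3 - <<'E'
from h import *
s,p=wrist();o=warp(p,.40,.67,-.25,.03,.054);cv2.imwrite("pics/p20b.png",o[:,:,::-1]);print(s["tool_pos"])
t=snapshot("top");c=cv2.resize(t["frame"][170:320,140:460,::-1],(800,375),interpolation=cv2.INTER_CUBIC);cv2.imwrite("pics/end.png",c)
E
```

```text
clock: 25.18
tool_pos: [0.5831, -0.05, 0.0474]
eef_rot: [1.0, -0.0, -0.001, 0.001]
contact_force: [-4.1, -0.0, 14.2]
opening: 0.215
finger_force: 25.0
clock: 25.55
tool_pos: [0.5821, -0.0503, 0.0446]
eef_rot: [1.0, -0.0, -0.002, 0.001]
contact_force: [0.4, 0.7, -0.5]
opening: 0.409
finger_force: 0.0
clock: 26.3
tool_pos: [0.4826, -0.0104, 0.1751]
eef_rot: [1.0, -0.0, -0.002, 0.001]
contact_force: [0.1, 0.4, 0.0]
opening: 0.406
finger_force: 0.0
[ 0.48264871 -0.01039569  0.17505907]
```

View pics/p20b.png

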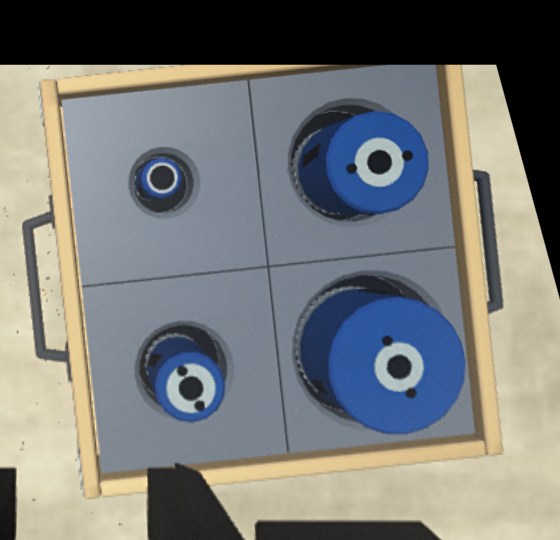

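saw_20's top at (162,178) gives (.581,-.051), inside its pocket. A final check of the whole scene from the top camera.

View pics/end.png

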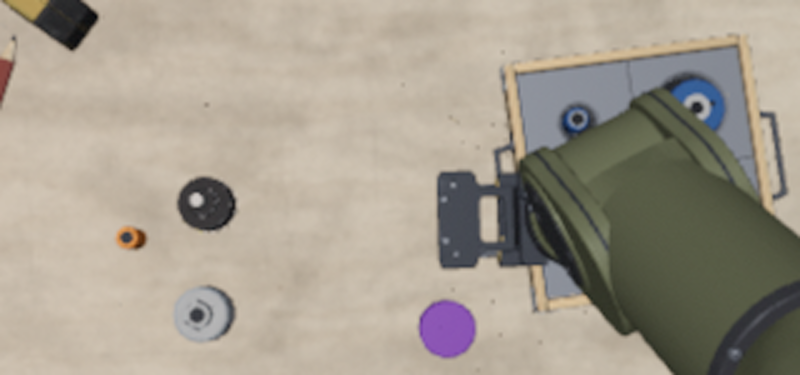

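The look-alikes are undisturbed: black (207,203), steel (204,313), orange (130,237) and purple (447,328). All four saws are in their pockets and the gripper is clear, so I'm handing in.

```bash
python3 -c "
from plant import *
print(finish_job())"
```

```text
the job is handed in; nothing more can be done
None
```

All four blue hole saws are in their matching pockets, each within about 3 mm of centre in the camera checks; the look-alikes stand where they were, and the job is handed in at about 26 s (no verdict was returned).

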